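Clamp a small oak box with a one-hand bar clamp

ROBOT

A 6-joint arm with a two-finger parallel gripper is mounted at the origin on the work surface. World frame = base frame: x ahead of the robot, y to its left, z up, the work surface at z = 0. Lengths are in m, angles in rad, forces in N, time in s.
With the tool pointing down it reaches from about 0.325 to 0.9 m from the base axis. Payload 6.1 kg.
Tool frame: the origin (TCP) lies midway between the tips of the shut fingers; the grasp point (between the pads) lies 19 mm behind it; z points along the fingers, y is the line along which they close (so a half turn about z gives the same grasp; the last joint's range is limited). The gripper opens to 85 mm and grips with 20 to 120 N. Pads are 22 mm wide; open, the fingers measure 114 mm over their backs; the gripper's body (76 mm by 85 mm) begins 54 mm behind the grasp point. The pads swing forward as they close: fully open they stand 13 mm farther back than shut.
Start: joints at [1.177, 0.22, 1.526, -0, 1.395, -0.126], TCP at [0.165, 0.603, 0.231] pointing down, gripper open.
Joint ranges: [-2.98, 2.98], [-0.91, 2.08], [0.09, 2.57], [-1.24, 4.39], [0.2, 2.65], [-2.68, 2.68]. Speed limits (rad/s): [2.57, 2.57, 3.01, 3.14, 3.14, 3.14].

INTERFACE

Orientations are given as [roll, pitch, yaw] about the fixed x, y, z axes, in that order (R = Rz(yaw) Ry(pitch) Rx(roll)).
In Python, from plant import manip, kin, eyes, finder, monitor gives the robot as it stands. Calls block until the motion is done:
- manip.movep(position, orientation): joint-space move of the TCP to a pose.
- manip.move_l(position, feed=0.15, rotation=None, max_force=None): straight line of the TCP; rotation=None keeps the orientation; feed is the mean speed in m/s. With max_force (N) it stops when the force on the tool has changed by that much, and returns True; else False.
- manip.set_joints(angles): joint-space move.
- manip.gripper_to(opening, f_grip=None): finger opening in m; f_grip is the grip in N (None keeps the last); returns when the fingers have stopped.
- manip.hold(seconds).
- kin.inverse_kinematics(position, orientation): joint angles nearest the present ones, or None.
- eyes.get_image(name): name is "scene" or "side" or "wrist"; returns (picture, depth): 420x560x3 uint8, red, green, blue; 420x560 float32, m along the optical axis (not along the pixel's ray), 0 where there is no reading.
- eyes.get_calibration(name): a dict with "intrinsics" (3x3 intrinsics, pixels), "world_from_camera" (4x4, takes a point from camera to world coordinates). Camera axes: x right, y down, z forward; pixel columns grow to the right and rows downward; lengths in m; the calibration is good to about 2 mm. A picture is of the moment at which its call begins: read the wrist's pose just before it. get_calibration takes no time and is no camera call; for the wrist camera it gives the pose at the moment of the call.
A pose or a line that the arm cannot do raises manip.Unreachable and nothing moves.
- manip.job_done(): hands the job in; it is judged then, once.
Trained networks look in the newest picture that a camera, given by its name, has taken for a name from the list of things; names that differ only in an ending like _2 or _b are one class to them, and where a whole thing is asked for, a point or a joint stands for the part that bears it (a point fixed in the world has none). Each returns a list of dicts, best first, with "confidence" (0 to 1); they miss things now and then, are a little off and sometimes report something else, mostly with a low value. They report only what shows in the picture. A call takes as long as a camera call.
- finder.silhouettes(target, camera): "region" (420x560 bool, what is visible of it) and "uv" ([column, row] in pixels, amid what is visible of it).
Readings, each from a call of its own:
- monitor.read_time_s(): time.
- monitor.read_q(): joint angles.
- monitor.read_joint_velocities(): joint speeds.
- monitor.read_joint_torque(): joint torques, N m.
- monitor.read_eef_pos(): TCP position.
- monitor.read_tcp_rot(): TCP orientation.
- monitor.read_ft_force(): force on the tool from outside, world axes, zero at the start.
- monitor.read_torque(): the same for the moment, N m.
- monitor.read_opening(): finger opening in m.
- monitor.read_grasp_force(): force on a finger pad.
Only numpy, scipy, OpenCV 4.12 (cv2) and the standard library are available. Lean on these libraries where they do the work, as an engineer would, in place of code of your own. Each camera call takes 0.05 s, during which the arm holds its last target. There are 200 camera calls.

TASK

A small oak box lies loose between the jaws of the one-hand bar clamp on the clamping board: turn the wing knob on the tail jaw fully clockwise to lock that jaw, then pump the clamp's trigger against its handle until both jaws bear on the box. Finish while still holding handle and trigger squeezed together, so the box stays firmly nipped, but with a light squeeze of about 30 N, as a hard one would crush the thin box. Leave the board about where it lies, the box flat on its bearers, and the other tools alone.

Things in the scene. Friction and masses are not known exactly. Their poses are not given: they have to be found in the camera images.
- board: clamping board: loose plywood 500 x 150 x 18 mm on the table, 1.9 kg with the clamp on it; slides only when pushed with about 20 N. Origin: centre of underside; x along the clamp's steel bar, from trigger head (-x) to tail jaw (+x); z up. Bar 8 mm wide, top at 54 mm. Two oak bearers, tops 60 mm above the table, carry the box
- handle_back (a point): middle of the back face (board -x side) of the clamp's upright pistol grip, 125 mm above the table. Grip: black, 25 mm thick along board x, 28 mm wide, 86 to 152 mm above the table. It is part of the trigger head, which slides on the bar towards board +x only (6 N friction), so it walks forward in the hand with each squeeze: follow it before the next
- trigger_face (a point): middle of the front face (board +x side) of the upright trigger (black, 12 mm thick, 22 mm wide), 125 mm above the table; 66 mm in front of handle_back when out, 38 mm when squeezed home. The jaw's back, lower (111 mm), is 38 mm ahead of it. Take handle and trigger together from straight above, fingers closing along board x: one behind the handle, one before the trigger, at about 136 mm height
- head: the clamp's sliding head: pistol grip, housing and jaw in one (the trigger is separate); its origin is level with the table, 46 mm along board x in front of handle_back
- trigger: the trigger (see trigger_face): black finger piece 87 to 150 mm above the table on a steel fork; its origin is its pivot, low in the head, 24 mm above the table, 101 mm below where it is squeezed
- trigger_pos (a joint): trigger angle, rad: 0 out (sprung), 0.277 squeezed home. A full squeeze walks head and jaw 10 to 16 mm towards the tail jaw; let out, the trigger springs back (4 to 7 N at the fingers) and the head stays. When the jaws are tight on the box the trigger stops short of home (under 0.25) and the jaw presses about as hard as the grip: 30 N of grip gives 25 to 45 N
- jaw_pad (a point): centre of the rubber face of the head's jaw (50 mm wide, 48 mm high, facing board +x), 86 mm above the table, 121 mm in front of handle_back
- tail_pad (a point): centre of the rubber face of the tail jaw (50 x 48 mm, facing board -x, towards jaw_pad), 86 mm above the table. The tail jaw slides along the bar while its knob is loose (about 12 N) and is locked to it when the knob is tight
- tail: the tail jaw: dark steel block with rubber facing, 52 mm wide, 50 mm deep, top 112 mm above the table; its origin is 86 mm below tail_pad
- knob_grip (a point): centre of the wing knob on top of the tail jaw, on its vertical axis, 136 mm above the table, 28 mm behind tail_pad (board +x). The black wing is a bar 54 mm long, 14 mm thick, 24 mm high (124 to 148 mm above the table) over the jaw's top at 112 mm; pinch it across its 14 mm from straight above
- knob (a joint): wing knob angle, rad, growing clockwise seen from above: at 0 the wing lies along board x and the tail jaw is loose; it starts to bite at about 0.35; 1.4 is the end stop, fully tight. Turns with 0.22 N m, up to 0.5 N m while it tightens (pinch it with 60 to 80 N), then stays where it is left; starts between 0 and 0.3
- oak_box: the work: a small open oak box, finger-jointed corners, 110 mm long (along board x), 76 mm wide, 50 mm high, 8 mm walls, 0.25 kg; origin at the centre of its underside, 60 mm above the table on the bearers. It starts 8 mm or more from either jaw; the advancing jaw pushes it along the bearers. It cracks if the jaws press with more than 60 N
- plane: bystander: a steel smoothing plane, 235 mm long, 58 mm wide, lying beyond the board; leave alone
- chisel: bystander: a chisel with a pale wooden handle, 255 mm long, lying beyond the board; leave alone
- offcut: bystander: an oak offcut 130 x 55 x 55 mm, left of the board; leave alone

How it is judged:
On the way, in this order (a step that is already met when the one before it is completed fails the run):
1. the tail jaw's knob is tightened (past 1.1 rad) (value of joint knob above 1.1 rad), for 0.2 s.
2. the trigger is being pumped (squeezed past half its travel) (value of joint trigger_pos above 0.14 rad), for 0.02 s.
3. both jaws bear on the box (contact force between each of head, tail and oak_box above 5 N), for 0.1 s.
At the end, for the whole second after the job is handed in: the robot still squeezes trigger (over 6 N) and, with the handle, over 20 N in all; knob past 1.1 rad; jaw presses the box with 15 to 60 N, tail jaw with over 12 N; pads under 114 mm apart; box still and level (under 0.06 rad) on the bearers (56 to 65 mm up) (value of joint knob above 1.1 rad and contact force between head and oak_box between 15 and 60 N and contact force between tail and oak_box above 12 N and contact force between the fingers and trigger above 6 N and contact force between the fingers and head above 20 N and z of oak_box in the frame of board between 0.056 and 0.065 m and angle between oak_box's own z axis and vertical below 0.06 rad and linear speed of oak_box below 0.02 m/s and distance between jaw_pad and tail_pad below 0.114 m); the arm keeps its last pose, push and grip.
It fails at once if the box is crushed: a jaw presses it with more than 60 N (contact force between any of head, tail and oak_box above 60 N).
It fails at once if the board is shoved more than 80 mm (distance of board from where it was at the start of the episode above 0.08 m).
It fails at once if a bystander is disturbed (moved more than 30 mm) (distance of any of plane, chisel, offcut from where it was at the start of the episode above 0.03 m).
It also fails if it takes over 64 s, if anything falls off the work surface, if the arm or the gripper's body presses on something with over 40 N, if the wrist force passes 120 N, or if a joint passes its speed limit or range.

## Working session

There is one attempt and no reset: what is moved stays moved. The work goes in short steps, each a Python script; the robot and the scene stay as the last script left them, time stands still between calls to the robot, and variables do not carry over. Pictures are saved under pics/ and viewed, at most 10 in all, crops included, and the job is handed in when it is done.

```bash
mkdir -p pics; cat > h.py <<'E'
import numpy as np, cv2
from plant import manip, kin, eyes, finder, monitor
def cloud(cam):
    T=eyes.get_calibration(cam); im,d=eyes.get_image(cam)
    K=T["intrinsics"]; M=T["world_from_camera"]
    v,u=np.mgrid[:420,:560]
    P=np.stack([(u-K[0,2])/K[0,0]*d,(v-K[1,2])/K[1,1]*d,d],-1)
    W=P@M[:3,:3].T+M[:3,3]; W[d<=0]=np.nan
    return im,W
def save(im,n): cv2.imwrite(f"pics/{n}.png",im[:,:,::-1])
E
python3 - <<'E'
from h import *
for c in ["scene","side"]:
    im,W=cloud(c); save(im,c)
    for t in ["board","head","handle_back","trigger","tail","knob","oak_box"]:
        r=finder.silhouettes(t,c)
        for s in r[:2]:
            p=W[s["region"]]; print(c,t,round(s["confidence"],2),s["uv"],s["region"].sum(),np.nanmedian(p,0).round(3),np.nanpercentile(p,2,0).round(3),np.nanpercentile(p,98,0).round(3))
E
python3 -c "
import cv2,numpy as np
a=cv2.imread('pics/scene.png');b=cv2.imread('pics/side.png')
cv2.imwrite('pics/both.png',cv2.resize(np.vstack([a,b]),(400,600)))"
```

```text
scene board 0.8 [272.6, 208.0] 6871 [0.535 0.109 0.026] [ 0.457 -0.184  0.005] [0.607 0.295 0.147]
scene head 0.78 [220.5, 176.8] 1201 [ 0.482 -0.077  0.082] [ 0.317 -0.14   0.001] [ 0.509 -0.006  0.153]
scene handle_back 0.97 [220.1, 178.4] 1177 [ 0.482 -0.077  0.082] [ 0.423 -0.138  0.017] [ 0.509 -0.006  0.153]
scene trigger 0.67 [270.7, 208.7] 6760 [0.536 0.108 0.026] [ 0.458 -0.183  0.006] [0.607 0.294 0.147]
scene trigger 0.65 [221.2, 165.6] 168 [ 0.479 -0.066  0.114] [ 0.262 -0.19   0.001] [ 0.487 -0.054  0.152]
scene tail 0.8 [300.4, 198.4] 757 [0.533 0.172 0.107] [0.503 0.138 0.053] [0.55  0.194 0.149]
scene knob 0.71 [246.6, 287.5] 2462 [0.803 0.142 0.01 ] [0.673 0.103 0.002] [0.887 0.179 0.084]
scene knob 0.59 [301.7, 188.0] 215 [0.528 0.172 0.14 ] [0.513 0.144 0.116] [0.535 0.194 0.15 ]
scene oak_box 0.57 [262.2, 188.6] 1395 [0.525 0.063 0.092] [0.462 0.002 0.056] [0.55  0.12  0.112]
scene oak_box 0.46 [109.7, 249.7] 781 [ 0.792 -0.244  0.02 ] [ 0.621 -0.266  0.007] [ 0.871 -0.215  0.03 ]
side board 0.66 [259.9, 276.9] 6484 [ 0.467 -0.06   0.018] [ 0.392 -0.199  0.005] [0.592 0.28  0.149]
side head 0.72 [262.8, 268.1] 926 [ 0.465 -0.102  0.102] [ 0.448 -0.13   0.028] [ 0.506 -0.015  0.153]
side handle_back 0.76 [262.1, 268.0] 949 [ 0.465 -0.101  0.102] [ 0.448 -0.13   0.028] [ 0.505 -0.013  0.153]
side trigger 0.44 [265.9, 249.8] 102 [ 0.474 -0.071  0.142] [ 0.464 -0.077  0.123] [ 0.486 -0.058  0.151]
side tail 0.97 [246.5, 202.4] 360 [0.515 0.153 0.11 ] [0.493 0.137 0.085] [0.542 0.191 0.149]
side oak_box 0.79 [254.0, 229.2] 1062 [0.506 0.076 0.093] [ 0.458 -0.003  0.059] [0.547 0.12  0.112]
side oak_box 0.74 [265.1, 251.1] 105 [ 0.474 -0.071  0.142] [ 0.464 -0.077  0.124] [ 0.484 -0.058  0.151]
```

View pics/scene.png

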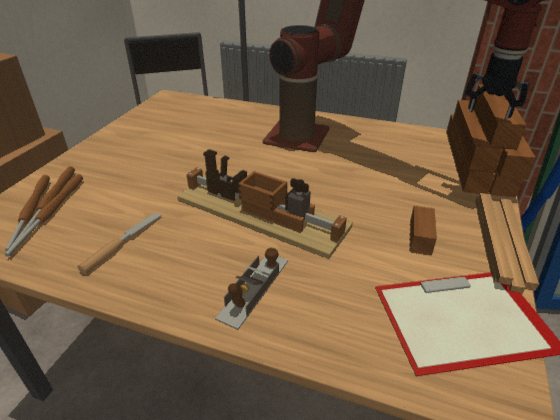

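View pics/side.png

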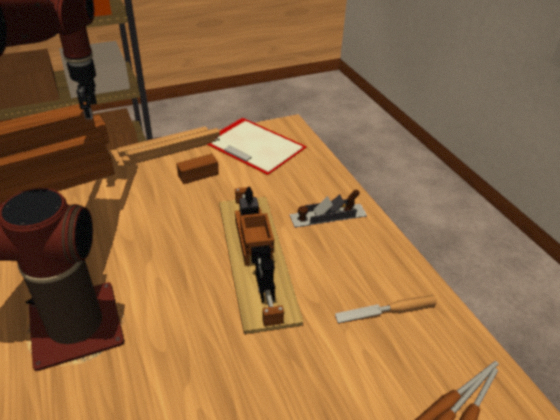

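```bash
python3 - <<'E'
from h import *
print(monitor.read_tcp_rot(),monitor.read_time_s(), monitor.read_opening())
M=eyes.get_calibration("wrist")["world_from_camera"]; print(M.round(3))
for yaw in np.arange(-3,3.2,.5):
    q=kin.inverse_kinematics([0.5,0.05,0.42],[np.pi,0,yaw]); print(round(yaw,2),None if q is None else np.round(q,2))
E
```

```text
[3.14156749e+00 4.16533277e-06 2.87380235e+00] 0.8 0.08560686164593606
[[ 0.265  0.916  0.301  0.089]
 [ 0.964 -0.252 -0.083  0.623]
 [-0.     0.312 -0.95   0.374]
 [ 0.     0.     0.     1.   ]]
-3.0 [-0.06 -0.13  1.54  0.    1.73 -1.77]
-2.5 [-0.06 -0.13  1.54  0.    1.73 -2.27]
-2.0 None
-1.5 None
-1.0 [-0.06 -0.13  1.54 -0.    1.73  2.51]
-0.5 [-0.06 -0.13  1.54 -0.    1.73  2.01]
0.0 [-0.06 -0.13  1.54 -0.    1.73  1.51]
0.5 [-0.06 -0.13  1.54 -0.    1.73  1.01]
1.0 [-0.06 -0.13  1.54 -0.    1.73  0.51]
1.5 [-0.06 -0.13  1.54 -0.    1.73  0.01]
2.0 [-0.06 -0.13  1.54  0.    1.73 -0.49]
2.5 [-0.06 -0.13  1.54  0.    1.73 -0.99]
3.0 [-0.06 -0.13  1.54  0.    1.73 -1.49]
```

```bash
python3 - <<'E'
from h import *
manip.movep([0.51,0.08,0.38],[np.pi,0,1.3])
im,W=cloud("wrist"); save(im,"w1"); np.save("w1.npy",W)
for t in ["head","trigger","tail","knob","oak_box"]:
    for s in finder.silhouettes(t,"wrist")[:2]:
        p=W[s["region"]]; print(t,round(s["confidence"],2),s["uv"],s["region"].sum(),np.nanmedian(p,0).round(3),np.nanpercentile(p,2,0).round(3),np.nanpercentile(p,98,0).round(3))
# wing
P=W.reshape(-1,3); 
def fit(m,n):
    p=P[m]; r=cv2.minAreaRect((p[:,:2]*1000).astype(np.float32)); print(n,len(p),r,p.mean(0).round(4))
m=(P[:,2]>.14)&(P[:,2]<.153)&(abs(P[:,0]-.53)<.06)&(abs(P[:,1]-.172)<.06); fit(m,"wing")
m=(P[:,2]>.144)&(P[:,2]<.157)&(abs(P[:,0]-.47)<.06)&(P[:,1]<-.085)&(P[:,1]>-.16); fit(m,"grip")
m=(P[:,2]>.14)&(P[:,2]<.157)&(abs(P[:,0]-.47)<.06)&(P[:,1]<-.03)&(P[:,1]>-.085); fit(m,"trig")
m=(P[:,2]>.105)&(P[:,2]<.115)&(abs(P[:,0]-.53)<.06)&(P[:,1]>-.01)&(P[:,1]<.125); fit(m,"box")
m=(P[:,2]>.107)&(P[:,2]<.116)&(abs(P[:,0]-.53)<.06)&(P[:,1]>.13)&(P[:,1]<.22); fit(m,"tailtop")
m=(P[:,2]>.012)&(P[:,2]<.024)&(abs(P[:,0]-.5)<.15)&(P[:,1]>-.3)&(P[:,1]<.35); fit(m,"board")
print(monitor.read_time_s())
E
```

```text
head 0.66 [275.0, 107.1] 1597 [0.524 0.166 0.112] [0.497 0.14  0.108] [0.547 0.191 0.149]
head 0.61 [288.3, 267.5] 2033 [ 0.476 -0.066  0.11 ] [ 0.454 -0.124  0.04 ] [ 0.508 -0.006  0.154]
trigger 0.66 [284.2, 270.0] 395 [ 0.477 -0.066  0.123] [ 0.465 -0.083  0.028] [ 0.486 -0.055  0.151]
trigger 0.28 [285.3, 263.7] 1936 [ 0.476 -0.065  0.11 ] [ 0.455 -0.124  0.043] [ 0.507 -0.006  0.154]
tail 0.74 [272.4, 107.3] 653 [0.522 0.168 0.147] [0.508 0.143 0.109] [0.534 0.192 0.149]
tail 0.61 [270.7, 105.8] 1580 [0.524 0.167 0.112] [0.497 0.141 0.109] [0.547 0.191 0.149]
knob 0.67 [271.2, 109.1] 588 [0.523 0.168 0.148] [0.511 0.145 0.143] [0.534 0.191 0.15 ]
oak_box 0.79 [282.6, 188.2] 4175 [0.503 0.058 0.069] [0.463 0.006 0.066] [0.546 0.117 0.111]
oak_box 0.66 [273.8, 107.1] 1616 [0.524 0.167 0.112] [0.497 0.14  0.108] [0.547 0.192 0.149]
wing 617 ((522.3385620117188, 167.8605499267578), (52.63468933105469, 23.11202621459961), 56.850677490234375) [0.5226 0.1684 0.1473]
grip 375 ((466.7355651855469, -113.8084487915039), (32.29140090942383, 28.877595901489258), 78.90984344482422) [ 0.4674 -0.1116  0.1522]
trig 169 ((476.9963073730469, -62.32594299316406), (16.709436416625977, 21.767824172973633), 78.22386169433594) [ 0.4771 -0.0618  0.1492]
box 1230 ((502.54986572265625, 50.194175720214844), (129.48440551757812, 76.05889129638672), 78.36859130859375) [0.5107 0.064  0.1098]
tailtop 977 ((521.71240234375, 165.12071228027344), (49.798011779785156, 51.94498825073242), 78.65174865722656) [0.5227 0.165  0.1113]
board 15474 ((498.84454345703125, 49.70416259765625), (500.6368408203125, 150.28671264648438), 78.83517456054688) [0.509 0.098 0.018]
3.3917
```

View pics/w1.png

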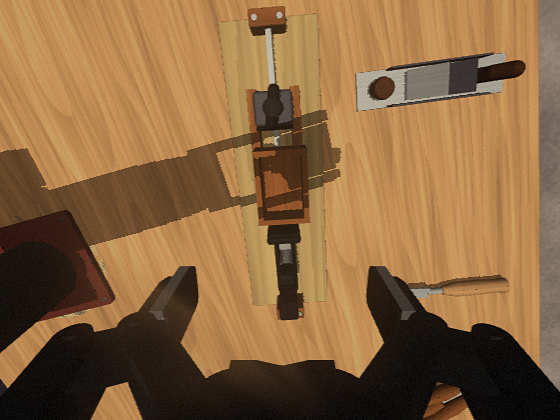

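```bash
python3 - <<'E'
from h import *
W=np.load("w1.npy");P=W.reshape(-1,3)
th=np.radians(78.75);d=np.array([np.cos(th),np.sin(th)]);n=np.array([-d[1],d[0]]);c=np.array([.4988,.0497])
for lo in (.138,.144,.146):
    m=(P[:,2]>lo)&(P[:,2]<.153)&(abs(P[:,0]-.522)<.05)&(abs(P[:,1]-.168)<.05);p=P[m,:2]
    w,v=np.linalg.eigh(np.cov(p.T)); a=v[:,1]; a=a*np.sign(a@d); l=(p-p.mean(0))@a; s=(p-p.mean(0))@v[:,0]
    print(lo,m.sum(),p.mean(0),np.degrees(np.arctan2(a[1],a[0])),np.ptp(l),np.ptp(s),"board",(p.mean(0)-c)@d,(p.mean(0)-c)@n, 'mid',((l.max()+l.min())/2,(s.max()+s.min())/2))
    print(((p-c)@d).min(),((p-c)@d).max())
def rng(m,nm):
    q=P[m,:2]-c; print(nm,m.sum(),np.percentile(q@d,[0,2,50,98,100]).round(4),np.percentile(q@n,[2,50,98]).round(4))
X=(P[:,:2]-c)@d; Y=(P[:,:2]-c)@n; Z=P[:,2]; b=abs(Y)<.045
rng(b&(Z>.149)&(Z<.157)&(X<-.13)&(X>-.22),"grip top")
rng(b&(Z>.12)&(Z<.157)&(X<-.09)&(X>-.14),"trig")
rng(b&(Z>.145)&(Z<.157)&(X<-.09)&(X>-.14),"trig top")
rng(b&(Z>.106)&(Z<.114)&(X>-.10)&(X<-.045),"jaw top")
rng(b&(Z>.105)&(Z<.114)&(X>-.045)&(X<.08),"box")
rng(b&(Z>.108)&(Z<.114)&(X>.08)&(X<.17),"tail")
E
```

```text
0.138 617 [0.52260601 0.16840709] 69.68112245742002 0.05321165377509241 0.023113959729677436 board 0.12107048704648865 -0.00018997835556107485 mid (np.float64(-0.0007225157249484103), np.float64(-3.060356040946073e-05))
0.09402654153528278 0.1468419105098713
0.144 588 [0.52262998 0.16850557] 69.34180397041746 0.05192155615838137 0.023128893948596314 board 0.1211717524592632 -0.0001942813279578106 mid (np.float64(-0.0003994354162134943), np.float64(-4.411302171334133e-05))
0.09509202209595315 0.14669199922952678
0.146 532 [0.52249504 0.16820349] 69.48831338643632 0.05145893066295007 0.023122545199506545 board 0.12084915327131084 -0.00012085882565898756 mid (np.float64(-6.547708108403834e-05), np.float64(-6.388226825707749e-05))
0.09530805727832663 0.14641271897036257
grip top 348 [-0.1827 -0.1812 -0.1647 -0.1513 -0.1505] [-0.0141 -0.001   0.0125]
trig 213 [-0.1225 -0.122  -0.1144 -0.1066 -0.1058] [-0.0106 -0.0003  0.01  ]
trig top 168 [-0.1225 -0.1221 -0.1135 -0.1065 -0.1058] [-0.0108 -0.0005  0.01  ]
jaw top 340 [-0.0758 -0.0752 -0.0671 -0.0597 -0.0594] [-0.0245 -0.0005  0.0234]
box 1393 [-0.0449 -0.0434  0.016   0.0654  0.0661] [-0.0412 -0.004   0.0338]
tail 963 [0.0928 0.0936 0.1171 0.1414 0.1426] [-0.0249 -0.008   0.0249]
```

```bash
python3 - <<'E'
from h import *
p=[0.5224,0.1683]; y0=1.213
manip.movep(p+[0.2],[np.pi,0,y0])
print(manip.move_l(p+[0.119],feed=0.1,max_force=15), monitor.read_eef_pos())
manip.gripper_to(0.0,f_grip=70)
print("open",monitor.read_opening(),monitor.read_grasp_force(),monitor.read_ft_force(),monitor.read_time_s())
im,W=cloud("wrist"); save(im,"w2")
for k in (.4,.8,1.2):
    manip.movep(p+[0.119],[np.pi,0,y0-k]); print(k,monitor.read_ft_force().round(1),monitor.read_torque().round(2),monitor.read_opening(),monitor.read_time_s())
E
```

```text
False [0.52304904 0.16837989 0.11977982]
open 0.012969947557077453 68.62052500247955 [-5.43865298  0.64490092  5.86227357] 5.825
0.4 [-3.8  0.6  6.1] [ 0.31  1.1  -0.06] 0.013016452354102164 6.3417
0.8 [-5.9  1.1  8.6] [ 0.23  1.   -0.2 ] 0.01274279122450672 6.8083
1.2 [-5.   0.   7.7] [ 0.19  0.89 -0.15] 0.012856616690341889 7.275
```

```bash
python3 - <<'E'
from h import *
manip.gripper_to(0.085); 
manip.move_l([0.5224,0.1683,0.22],feed=0.15)
manip.movep([0.40,0.05,0.38],[np.pi,0,-0.197])
im,W=cloud("wrist"); save(im,"w3"); np.save("w3.npy",W)
P=W.reshape(-1,3)
m=(P[:,2]>.012)&(P[:,2]<.024)&(abs(P[:,0]-.5)<.15)&(P[:,1]>-.3)&(P[:,1]<.35)
print(cv2.minAreaRect((P[m,:2]*1000).astype(np.float32)))
m=(P[:,2]>.144)&(P[:,2]<.153)&(abs(P[:,0]-.522)<.05)&(abs(P[:,1]-.168)<.05);p=P[m,:2]
w,v=np.linalg.eigh(np.cov(p.T)); a=v[:,1]; print("wing",p.mean(0),np.degrees(np.arctan2(a[1],a[0])))
th=np.radians(78.75);d=np.array([np.cos(th),np.sin(th)]);n=np.array([-d[1],d[0]]);c=np.array([.4988,.0497])
X=(P[:,:2]-c)@d; Y=(P[:,:2]-c)@n; Z=P[:,2]; b=abs(Y)<.045
def rng(m,nm): print(nm,m.sum(),np.percentile(X[m],[0,2,50,98,100]).round(4),np.percentile(Y[m],[2,50,98]).round(4))
rng(b&(Z>.144)&(Z<.157)&(X<-.13)&(X>-.22),"grip top")
rng(b&(Z>.12)&(Z<.157)&(X<-.09)&(X>-.14),"trig")
rng(b&(Z>.106)&(Z<.114)&(X>-.10)&(X<-.045),"jaw top")
rng(b&(Z>.105)&(Z<.114)&(X>-.045)&(X<.08),"box")
rng(b&(Z>.108)&(Z<.114)&(X>.08)&(X<.17),"tail")
print(monitor.read_time_s())
E
```

```text
((500.03619384765625, 49.92655944824219), (499.3763122558594, 149.88137817382812), 78.80030059814453)
wing [0.52376651 0.16727107] -179.45209720983365
grip top 701 [-0.182  -0.1807 -0.1652 -0.1513 -0.1508] [-0.0148 -0.0017  0.0127]
trig 285 [-0.1234 -0.1225 -0.114  -0.1066 -0.1061] [-0.0119 -0.0009  0.0092]
jaw top 527 [-0.0765 -0.076  -0.0675 -0.0595 -0.0594] [-0.0253 -0.0025  0.0224]
box 1777 [-0.044  -0.0433  0.0131  0.0653  0.0665] [-0.0419 -0.0113  0.0326]
tail 859 [0.0928 0.0934 0.1061 0.1397 0.1418] [-0.0265 -0.0028  0.0235]
9.7667
```

View pics/w3.png

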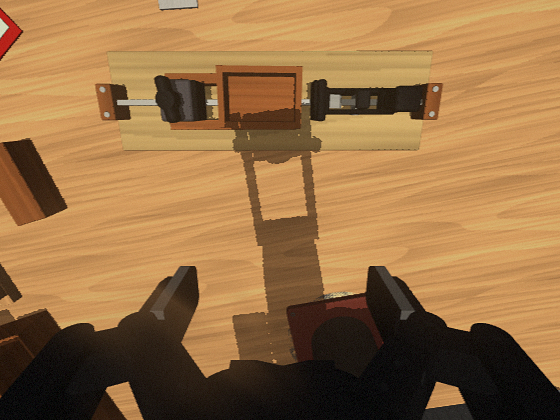

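```bash
cat >> h.py <<'E'
th=np.radians(78.8);d=np.array([np.cos(th),np.sin(th)]);n=np.array([-d[1],d[0]]);c=np.array([.4996,.0499])
R=[np.pi,0,th-np.pi/2]
def at(X,z,Y=-0.0012): return list(c+X*d+Y*n)+[z]
def st(s):
    p=monitor.read_eef_pos(); f=monitor.read_ft_force(); o=monitor.read_opening()
    X=(p[:2]-c)@d; print(s,"X %.4f z %.4f Fd %.1f Fz %.1f open %.4f grip %.1f hb %.4f t %.2f"%(X,p[2],f[:2]@d,f[2],o,monitor.read_grasp_force(),X-o/2,monitor.read_time_s()),flush=True); return X,o
E
python3 - <<'E'
from h import *
X0=-0.1443
manip.movep(at(X0,.21),R); st("above")
print(manip.move_l(at(X0,.116),feed=0.08,max_force=12)); st("down")
for o in (.066,.055,.046,.03):
    manip.gripper_to(o,f_grip=25); st("sq%.3f"%o)
E
```

```text
above X -0.1437 z 0.2106 Fd -0.3 Fz 0.8 open 0.0850 grip 0.0 hb -0.1862 t 10.69
False
down X -0.1444 z 0.1166 Fd 0.3 Fz 1.3 open 0.0850 grip 0.0 hb -0.1869 t 12.02
sq0.066 X -0.1452 z 0.1174 Fd -2.6 Fz 5.6 open 0.0661 grip 7.3 hb -0.1783 t 12.35
sq0.055 X -0.1461 z 0.1183 Fd -6.8 Fz 10.0 open 0.0551 grip 8.4 hb -0.1737 t 12.62
sq0.046 X -0.1462 z 0.1189 Fd -6.7 Fz 13.4 open 0.0464 grip 10.9 hb -0.1693 t 12.88
sq0.030 X -0.1455 z 0.1195 Fd -4.3 Fz 16.2 open 0.0371 grip 24.7 hb -0.1641 t 13.10
```

```bash
python3 - <<'E'
from h import *
manip.gripper_to(.085); st("open")
X0=-0.1283
print(manip.move_l(at(X0,.116),feed=0.08,max_force=20)); st("follow")
for o in (.066,.055,.046,.03):
    manip.gripper_to(o,f_grip=25); st("sq%.3f"%o)
manip.gripper_to(.085); st("open")
X0=-0.1123
print(manip.move_l(at(X0,.116),feed=0.08,max_force=20)); st("follow")
im,W=cloud("side"); save(im[180:340,180:340].repeat(4,0).repeat(4,1)[:600],"s2")
P=W.reshape(-1,3)
X=(P[:,:2]-c)@d; Y=(P[:,:2]-c)@n; Z=P[:,2]; b=abs(Y)<.045
def rng(m,nm): print(nm,m.sum(),np.percentile(X[m],[0,2,50,98,100]).round(4),np.percentile(Y[m],[2,50,98]).round(4)) if m.any() else 0
rng(b&(Z>.106)&(Z<.114)&(X>-.10)&(X<.2),"jaw/box/tail top")
for t in ("head","oak_box","tail"):
    for s in finder.silhouettes(t,"side")[:2]:
        m=s["region"].ravel()&(Z>.1)&(Z<.115); print(s["confidence"]);rng(m,t)
im,W=cloud("wrist"); save(im,"w4")
E
```

```text
open X -0.1441 z 0.1156 Fd 3.4 Fz -2.8 open 0.0848 grip 1.6 hb -0.1865 t 13.63
False
follow X -0.1283 z 0.1164 Fd 0.1 Fz -0.5 open 0.0851 grip 0.0 hb -0.1708 t 13.98
sq0.066 X -0.1294 z 0.1170 Fd -2.6 Fz 5.3 open 0.0660 grip 7.6 hb -0.1624 t 14.32
sq0.055 X -0.1304 z 0.1181 Fd -5.5 Fz 11.1 open 0.0553 grip 9.1 hb -0.1580 t 14.58
sq0.046 X -0.1304 z 0.1188 Fd -5.7 Fz 13.9 open 0.0464 grip 12.2 hb -0.1536 t 14.84
sq0.030 X -0.1297 z 0.1194 Fd -3.2 Fz 18.4 open 0.0370 grip 25.0 hb -0.1481 t 15.07
open X -0.1283 z 0.1156 Fd 3.0 Fz -1.5 open 0.0847 grip 1.5 hb -0.1706 t 15.60
False
follow X -0.1122 z 0.1164 Fd -0.5 Fz 0.9 open 0.0848 grip 0.0 hb -0.1546 t 15.95
jaw/box/tail top 239 [-0.0973 -0.0572  0.046   0.128   0.1342] [0.0053 0.0221 0.0363]
0.9
head 100 [-0.1527 -0.1515 -0.0472 -0.0316 -0.0301] [-0.0063  0.0115  0.0262]
0.62
oak_box 152 [-0.0317 -0.029   0.0235  0.0812  0.0834] [0.0074 0.0305 0.0367]
0.51
tail 89 [0.088  0.0895 0.1047 0.1345 0.1433] [0.0036 0.0169 0.0275]
```

View pics/s2.png

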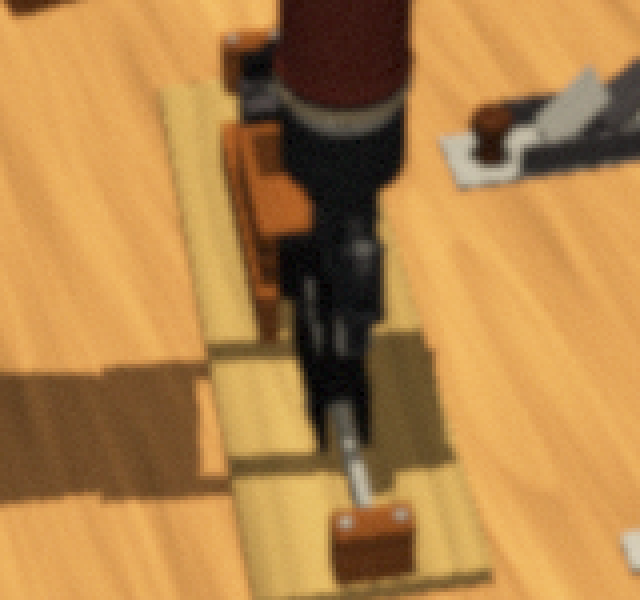

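```bash
python3 - <<'E'
from h import *
for o in (.066,.058,.052,.049,.047,.045,.043):
    manip.gripper_to(o,f_grip=25); x,op=st("sq%.3f"%o)
    if monitor.read_grasp_force()>20: break
manip.gripper_to(op-.006,f_grip=25); manip.hold(.2); st("end")
im,W=cloud("side")
P=W.reshape(-1,3);X=(P[:,:2]-c)@d; Z=P[:,2];Y=(P[:,:2]-c)@n
for t in ("head","oak_box","tail"):
    for s in finder.silhouettes(t,"side")[:1]:
        m=s["region"].ravel()&(Z>.1)&(Z<.115); print(t,s["confidence"],np.percentile(X[m],[0,2,50,98,100]).round(4),np.percentile(Y[m],[2,98]).round(4))
E
```

```text
sq0.066 X -0.1134 z 0.1168 Fd -4.5 Fz 6.0 open 0.0664 grip 7.9 hb -0.1465 t 16.53
sq0.058 X -0.1141 z 0.1177 Fd -6.3 Fz 9.5 open 0.0581 grip 8.9 hb -0.1431 t 16.78
sq0.052 X -0.1145 z 0.1181 Fd -7.2 Fz 11.0 open 0.0523 grip 10.2 hb -0.1406 t 17.02
sq0.049 X -0.1144 z 0.1184 Fd -7.2 Fz 13.6 open 0.0496 grip 11.6 hb -0.1392 t 17.23
sq0.047 X -0.1146 z 0.1186 Fd -8.6 Fz 14.7 open 0.0470 grip 13.5 hb -0.1381 t 17.45
sq0.045 X -0.1152 z 0.1190 Fd -11.5 Fz 17.7 open 0.0455 grip 19.9 hb -0.1380 t 17.67
sq0.043 X -0.1154 z 0.1191 Fd -13.9 Fz 18.1 open 0.0448 grip 23.2 hb -0.1379 t 17.88
end X -0.1155 z 0.1191 Fd -12.7 Fz 19.2 open 0.0450 grip 23.2 hb -0.1380 t 18.30
head 0.83 [-0.1407 -0.1398 -0.0361 -0.0221 -0.0162] [-0.0066  0.0257]
oak_box 0.73 [-0.0227 -0.0194  0.0324  0.0915  0.095 ] [0.0056 0.037 ]
tail 0.62 [0.0902 0.0942 0.1092 0.1388 0.141 ] [0.0028 0.0274]
```

```bash
python3 - <<'E'
from h import *
manip.move_l(at(-.1142,.1172),feed=0.01); manip.hold(.3); st("shift")
manip.gripper_to(.038,f_grip=30); manip.hold(.5); st("grip30")
im,W=cloud("side"); save(im[160:340,180:340].repeat(3,0).repeat(3,1),"s3")
im,W=cloud("scene"); save(im[110:260,150:380].repeat(3,0).repeat(3,1),"c3")
E
```

```text
shift X -0.1161 z 0.1194 Fd -8.3 Fz 11.7 open 0.0430 grip 24.9 hb -0.1376 t 19.18
grip30 X -0.1164 z 0.1196 Fd -9.0 Fz 12.4 open 0.0423 grip 29.1 hb -0.1375 t 19.89
```

View pics/c3.png

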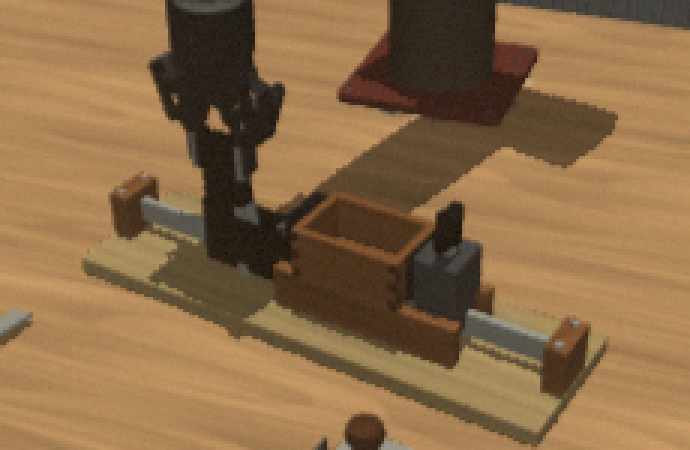

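```bash
python3 - <<'E'
from h import *
manip.hold(.5); st("hold")
print(manip.job_done())
E
```

```text
hold X -0.1164 z 0.1196 Fd -8.7 Fz 12.0 open 0.0423 grip 29.1 hb -0.1375 t 20.49
the job is handed in; nothing more can be done
None
```

I handed the job in at about 20.5 s with the knob tightened to about 1.37 rad and the box nipped between both jaws under a steady grip of about 29 N; the jaw forces could not be read directly, and no verdict came back.

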